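# Snap the lid on, heft both sample pots, hold up the heavier

### The job

The two white pots in the carrier each hold a metal sample. Press the loose lid of the one pot down until it is fully home and level, then judge by hand which pot is heavier: lift the pot you have just closed well clear of the carrier, set it back upright in a well and let go, then lift the other likewise. Finish while holding the heavier pot up, still and upright, over the middle of the bare blue notebook in front of you (not the one under the tape), where it is to be entered, a hand's breadth above it, with the lighter pot standing in the carrier, and leave the other things on the bench where they are.

Things in the scene. Friction and masses are not known exactly. Their poses are not given: they have to be found in the camera images.
- lid_top (a point): loose blue snap lid of the first pot: disc 51 mm across, 4 mm thick, plug 40 mm across below it inside the pot's mouth. Point: middle of its top face; z up. At first its sprung nubs rest on a bead in the mouth and it stands 5.5 mm proud (top 71.5 mm over the pot's foot); pressed straight down at its middle with about 9 to 15 N it snaps home, level, top 66 mm over the foot (33 mm over the pot's point)
- pot_a_mid (a point): first pot (loose lid): opaque white, straight round sides, 52 mm across, 66 mm high with lid home, in one of the wells, 44 mm of side showing above the carrier; grasp it across its sides there (the lid is 1 mm narrower). Point: on its axis, 33 mm above its foot; z up. A metal sample lies loose inside. All in all a pot weighs 0.2 to 0.65 kg; one, either of them, is at least 0.2 kg heavier than the other
- pot_b_mid (a point): the second pot, the twin of the first in every outward way, with its lid already home and tight (it does not come off), standing in the other well. The point is on its axis, 33 mm above its foot; z is up along the axis
- carrier_mid (a point): the carrier: a fixed aluminium block 94 mm (its x) by 204 mm (its y) and 30 mm high, with two round wells. The point is the middle of its top face, 30 mm above the worktop; y runs along the row of wells
- well_1 (a point): centre of the floor of one well, 12 mm above the worktop and 18 mm below the carrier's top face, 55 mm from its middle on the -y side. The well is 57 mm across with a 2 mm chamfer, so a 52 mm pot has 2.5 mm of room all round
- well_2 (a point): centre of the floor of the other well, just the same, on the carrier's +y side, 110 mm from the first
- carrier: the same carrier block; origin at the middle of its underside, on the worktop
- pot_a: the first pot (loose lid); origin at the middle of its foot
- pot_b: the second pot; origin at the middle of its foot
- notebook_mid (a point): the dark blue laboratory notebook that lies bare in front of the robot (not the one under the roll of tape at the far right), 210 mm (its x) by 152 mm (its y) and 12 mm thick, lying flat and fixed on the worktop. The point is the middle of its cover. The chosen pot is held above it, foot 40 mm or more above the cover
- wash_bottle: bystander: wash bottle with red cap, 68 mm across, 208 mm high; origin at the worktop
- vial_b1: bystander: small vial with blue cap, 29 mm across, 61 mm high; origin at its foot
- vial_b2: bystander: another vial with blue cap, the same size; origin at its foot
- vial_b3: bystander: vial with black cap, the same size; origin at its foot
- timer: bystander: white kitchen timer with three blue keys lying on its back, 58 x 94 x 23 mm; origin under its middle
- stopper: bystander: grey rubber bung, 35 mm across, 28 mm high; origin at its foot
There are look-alikes about, which are no part of the job. Of the things that look like the part that bears lid_top, the middle-sized one is meant.

How it is judged:
On the way, in this order (a step that is already met when the one before it is completed fails the run):
1. the loose lid is pressed fully home, level, while both pots stand in the carrier (z of lid_top in the frame of pot_a_mid between 0.0305 and 0.035 m and angle between the z axis of lid_top and the z axis of pot_a_mid, either way round below 0.04 rad and horizontal distance between lid_top and pot_a_mid below 0.012 m and z of each of pot_a_mid, pot_b_mid in the frame of carrier_mid below 0.018 m), for 0.2 s.
2. the pot just closed is lifted at least 35 mm clear of its seat, upright, while the other stands in the carrier (z of pot_a_mid in the frame of carrier_mid above 0.05 m and angle between pot_a_mid's own z axis and vertical below 0.26 rad and contact force between the fingers and pot_a above 1 N and contact force between pot_a and carrier below 0.05 N and (horizontal distance between pot_b_mid and well_1 below 0.008 m or horizontal distance between pot_b_mid and well_2 below 0.008 m) and z of pot_b_mid in the frame of carrier_mid below 0.018 m and angle between pot_b_mid's own z axis and vertical below 0.08 rad and contact force between the fingers and pot_b below 0.05 N and z of lid_top in the frame of pot_a_mid between 0.0305 and 0.035 m and angle between the z axis of lid_top and the z axis of pot_a_mid, either way round below 0.04 rad and horizontal distance between lid_top and pot_a_mid below 0.012 m), for 0.3 s.
3. the first pot stands in a well again, let go, and the other is lifted at least 35 mm, upright (z of pot_b_mid in the frame of carrier_mid above 0.05 m and angle between pot_b_mid's own z axis and vertical below 0.26 rad and contact force between the fingers and pot_b above 1 N and contact force between pot_b and carrier below 0.05 N and (horizontal distance between pot_a_mid and well_1 below 0.008 m or horizontal distance between pot_a_mid and well_2 below 0.008 m) and z of pot_a_mid in the frame of carrier_mid below 0.018 m and angle between pot_a_mid's own z axis and vertical below 0.08 rad and contact force between the fingers and pot_a below 0.05 N and z of lid_top in the frame of pot_a_mid between 0.0305 and 0.035 m and angle between the z axis of lid_top and the z axis of pot_a_mid, either way round below 0.04 rad and horizontal distance between lid_top and pot_a_mid below 0.012 m), for 0.3 s.
At the end, for the whole second after the job is handed in: heavier pot held still, within 10 degrees of upright, axis within 50 mm of the notebook's middle, foot 40 to 217 mm above it; lighter pot (under 3.6 N on the carrier) upright on a well floor, let go; lid home within 2 mm; bystanders within 30 mm of their places (((horizontal distance between pot_a_mid and notebook_mid below 0.05 m and z of pot_a_mid in the frame of notebook_mid between 0.073 and 0.25 m and angle between pot_a_mid's own z axis and vertical below 0.17 rad and linear speed of pot_a below 0.02 m/s and contact force between the fingers and pot_a above 1 N and (horizontal distance between pot_b_mid and well_1 below 0.008 m or horizontal distance between pot_b_mid and well_2 below 0.008 m) and z of pot_b_mid in the frame of carrier_mid below 0.018 m and angle between pot_b_mid's own z axis and vertical below 0.08 rad and contact force between the fingers and pot_b below 0.05 N and contact force between pot_b and carrier between 1.2 and 3.6 N) or (horizontal distance between pot_b_mid and notebook_mid below 0.05 m and z of pot_b_mid in the frame of notebook_mid between 0.073 and 0.25 m and angle between pot_b_mid's own z axis and vertical below 0.17 rad and linear speed of pot_b below 0.02 m/s and contact force between the fingers and pot_b above 1 N and (horizontal distance between pot_a_mid and well_1 below 0.008 m or horizontal distance between pot_a_mid and well_2 below 0.008 m) and z of pot_a_mid in the frame of carrier_mid below 0.018 m and angle between pot_a_mid's own z axis and vertical below 0.08 rad and contact force between the fingers and pot_a below 0.05 N and contact force between pot_a and carrier between 1.2 and 3.6 N)) and z of lid_top in the frame of pot_a_mid between 0.0305 and 0.035 m and angle between the z axis of lid_top and the z axis of pot_a_mid, either way round below 0.04 rad and horizontal distance between lid_top and pot_a_mid below 0.012 m and distance of each of wash_bottle, vial_b1, vial_b2, vial_b3, timer, stopper from where it was at the start of the episode below 0.03 m); the arm keeps its last pose, push and grip.
It fails at once if a pot is tipped by more than 40 degrees (angle between any of pot_a_mid, pot_b_mid's own z axis and vertical above 0.7 rad).
It fails at once if a bystander (wash bottle, vials, timer, rubber bung) is pushed more than 30 mm (distance of any of wash_bottle, vial_b1, vial_b2, vial_b3, timer, stopper from where it was at the start of the episode above 0.03 m).
It also fails if it takes over 72 s, if anything falls off the work surface, if the arm or the gripper's body presses on something with over 40 N, if the wrist force passes 120 N, or if a joint passes its speed limit or range.

### The arm

A 6-joint arm with a two-finger parallel gripper is mounted at the origin on a cart in front of the work surface, level with it; the furniture and walls round the work are solid. World frame = base frame: x ahead of the robot, y to its left, z up, the work surface at z = 0. Lengths are in m, angles in rad, forces in N, time in s.
With the tool pointing down it reaches from about 0.225 to 0.875 m from the base axis. Payload 3.4 kg.
Tool frame: the origin (TCP) lies at the very end of the fingers, on their centre line; the grasp point (between the pads) lies 19 mm behind it; z points along the fingers, y is the line along which they close (so a half turn about z gives the same grasp; the last joint's range is limited). The gripper opens to 85 mm and grips with 20 to 120 N. Pads are 22 mm wide; open, the fingers measure 114 mm over their backs; the gripper's body (76 mm by 85 mm) begins 54 mm behind the grasp point. The pads swing forward as they close: fully open they stand 13 mm farther back than shut.
Start: joints at [1.086, 0.276, 1.505, -0, 1.361, -0.121], TCP at [0.205, 0.537, 0.201] pointing down, gripper open.
Joint ranges: [-2.89, 2.89], [-0.75, 2.08], [0.22, 2.7], [-1.18, 4.32], [0.11, 2.71], [-2.7, 2.7]. Speed limits (rad/s): [2.57, 2.57, 3.14, 3.14, 3.14, 3.14].

### API

Orientations are given as a unit quaternion [w, x, y, z].
In Python, from rig import get_state, optics, sign_off gives the robot as it stands.
- The arm moves only by the tool send_rows, never from a script. Its argument "increments" is a list of rows, each an object with "gripper": the gripper's target within -1 to 1 (shut at 1, half-way at 0, fully open at -1); "linear": the shift along the world's x, y, z in m, a list of three; "delta_rot": the turn, a rotation vector about the world's x, y, z in rad, a list of three. In form: [{"gripper": gripper, "linear": [dx, dy, dz], "delta_rot": [rx, ry, rz]}, ...]. A call has 1 to 8 rows; each row is the pose to reach, as a shift and turn from the pose commanded when the call began; what a row does not reach only later rows make up. A row lasts 1/10 s, in which the tool goes at most 50 mm and 8.59 degrees, less where a joint would pass 70% of its speed; a pose out of reach is approached as far as the arm can. A call with a gripper value outside its range is refused whole. The fingers move at their own pace and stop on an object; "newtons" is the grip in N (left out, the last holds). Time passes only in rows, so rows that repeat a pose let the fingers close. It gives the time, the measured TCP pose, the force, the opening and the grip force at its end, in the units of the state.
- get_state(): the state, without advancing time (a new reading comes with each control period).
- optics.get_image(name): name is "side" or "top" or "wrist"; returns a dict with "pixels" (384x512x3 uint8, blue, green, red), "K" (3x3 intrinsics, pixels), "rvec" (rotation vector, rad) and "tvec" (3), from world to camera coordinates, as OpenCV has them; the wrist camera has in their place "T_tool_cam" (4x4, takes a point from camera to tool coordinates, whose origin is the TCP and whose axes are the flange's). Camera axes: x right, y down, z forward; pixel columns grow to the right and rows downward; lengths in m; the calibration is good to about 2 mm. A picture is of the moment at which its call begins: read the wrist's pose just before it. There is no depth.
- sign_off(): hands the job in; it is judged then, once.
The state is a dict: "clock": time; "qpos": joint angles; "qd": joint speeds; "effort": joint torques, N m; "position": TCP position; "ee_rot": TCP orientation; "contact_force": force on the tool from outside, world axes, zero at the start; "moment": the same for the moment, N m; "width": finger opening in m; "gripper_force": force on a finger pad.
Only numpy, scipy, OpenCV 4.12 (cv2) and the standard library are available. Lean on these libraries where they do the work, as an engineer would, in place of code of your own. Each camera call takes 0.05 s, during which the arm holds its last target. There are 200 camera calls.

## Working session

There is one attempt and no reset: what is moved stays moved. The work goes in short steps, Python scripts to look and compute and a tool call to move; the robot and the scene stay as the last step left them, time stands still between calls to the robot, and variables do not carry over. Pictures are saved under pics/ and viewed, at most 12 in all, crops included, and the job is handed in when it is done.

Besides the shell and the picture viewer there is one more tool, called after ">>>" as a command line: name --argument value ..., lists and objects as JSON in quotes. send_rows: Moves the arm, as the interface text tells. Its arguments: {"type":"object","properties":{"increments":{"type":"array"},"newtons":{"type":"number"}},"required":["increments"]}

```bash
mkdir -p pics; python3 - <<'E'
from rig import get_state, optics
import cv2,pickle
s=get_state();print(s)
for n in("top","side"):
    i=optics.get_image(n);cv2.imwrite(f"pics/{n}0.png",cv2.resize(i["pixels"],(800,600),interpolation=cv2.INTER_CUBIC));pickle.dump(i,open(n+"0.pkl","wb"));print(n,i["K"],i["rvec"],i["tvec"])
E
```

```text
{'clock': 0.0, 'qpos': array([ 1.08599422e+00,  2.76585589e-01,  1.50617606e+00,  6.48499094e-07,
        1.36069319e+00, -1.21007279e-01]), 'qd': array([-1.91753478e-04, -8.36530805e-04,  4.02834041e-04, -1.13437092e-03,
        9.02639764e-04, -4.52372496e-06]), 'effort': array([ 3.96612040e-05, -4.16772795e+01, -2.45806700e+01,  1.57667187e-04,
        1.13140073e-02,  8.61335195e-06]), 'position': array([0.20432309, 0.53682565, 0.20012803]), 'ee_rot': array([-2.78041982e-04,  1.80895997e-01,  9.83501790e-01, -8.88609494e-04]), 'contact_force': array([-0.05111892, -1.07467614,  0.16329142]), 'moment': array([0.0183348 , 0.02193893, 0.00568788]), 'gripper_force': 0.0, 'width': 0.0852812160869624}
top [[350.50643787   0.         255.85949674]
 [  0.         350.50643787 185.25934774]
 [  0.           0.           1.        ]] [ 2.22403627 -2.17993243  0.06964706] [-0.0350525   0.5337899   1.05918069]
side [[472.34106571   0.         253.09672281]
 [  0.         472.34106571 193.34788835]
 [  0.           0.           1.        ]] [ 2.02284315e+00 -2.46334682e-02 -1.75182893e-03] [-0.53437694  0.10058267  1.43908573]
```

View pics/top0.png

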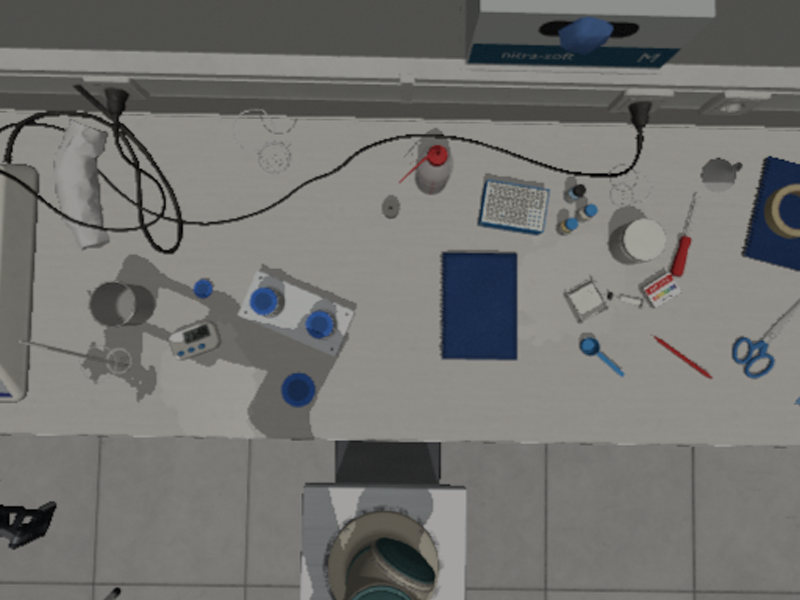

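View pics/side0.png

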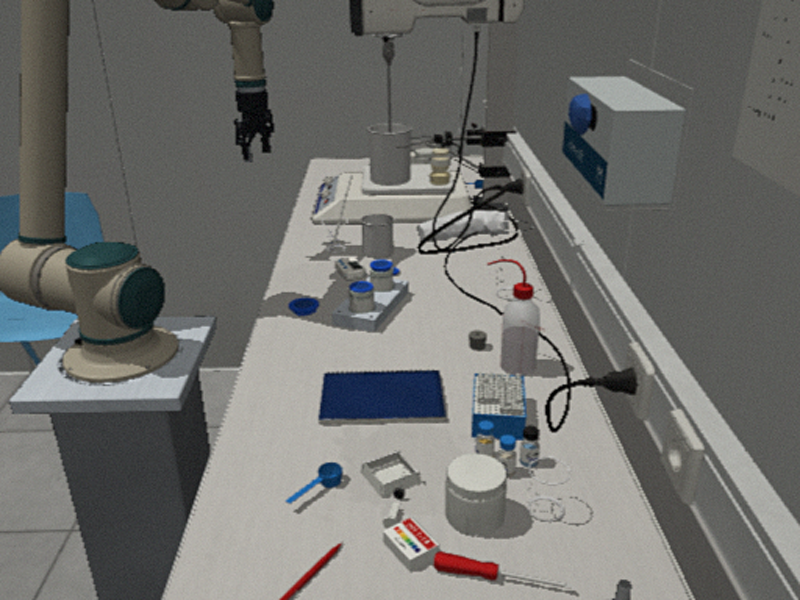

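The top view shows the carrier with pots at (265,301) and (320,323), a larger blue lid lying at (298,390) and a small cap at (204,288). The bare notebook is at (480,305). The side view has the pots at (361,293) and (381,270). I'll enlarge both views to find the proud lid.

```bash
cat >h.py <<'E'
import numpy as np,cv2,pickle
from scipy.spatial.transform import Rotation as R
def ray(i,u,v):
    if "T_world_cam" in i: T=i["T_world_cam"];Rm=T[:3,:3];c=T[:3,3]
    else:
        Rm=cv2.Rodrigues(np.array(i["rvec"]))[0].T;c=-Rm@np.array(i["tvec"]).ravel()
    return c,Rm@np.linalg.inv(i["K"])@[u,v,1]
def at(i,u,v,z):
    c,d=ray(i,u,v);return (c+d*(z-c[2])/d[2]).round(4)
def proj(i,p):
    if "T_world_cam" in i:
        q=np.linalg.inv(i["T_world_cam"])@[*p,1];q=i["K"]@q[:3];return (q[:2]/q[2]).round(1)
    return cv2.projectPoints(np.array([p],float),np.array(i["rvec"]),np.array(i["tvec"]),i["K"],None)[0].ravel().round(1)
def crop(i,x0,y0,w,h,f,name):
    cv2.imwrite(name,cv2.resize(i["pixels"][y0:y0+h,x0:x0+w],None,fx=f,fy=f,interpolation=cv2.INTER_CUBIC))
def wrist():
    from rig import get_state,optics
    s=get_state();i=dict(optics.get_image("wrist"));q=s["ee_rot"]
    T=np.eye(4);T[:3,:3]=R.from_quat([q[1],q[2],q[3],q[0]]).as_matrix();T[:3,3]=s["position"]
    i["T_world_cam"]=T@np.array(i["T_tool_cam"]);return i
E
python3 - <<'E'
from h import *
t=pickle.load(open("top0.pkl","rb"));s=pickle.load(open("side0.pkl","rb"))
a=np.vstack
f=8
c1=cv2.resize(t["pixels"][160:235,145:245],None,fx=6,fy=6,interpolation=cv2.INTER_CUBIC)  #600x450
cv2.imwrite("pics/ctop.png",cv2.resize(t["pixels"][160:235,145:245],None,fx=8,fy=8,interpolation=cv2.INTER_CUBIC))
crop(s,205,155,80,60,10,"pics/cside.png")
g=1.5625
for n,u,v,z in(("p1",265,301,.078),("p2",320,323,.078),("nb",480,305,.012),("biglid",298,390,.01)):print(n,at(t,u/g,v/g,z))
E
```

```text
p1 [0.5049 0.2231 0.078 ]
p2 [0.4667 0.1214 0.078 ]
nb [ 0.5072 -0.1824  0.012 ]
biglid [0.335  0.1695 0.01  ]
```

View pics/ctop.png

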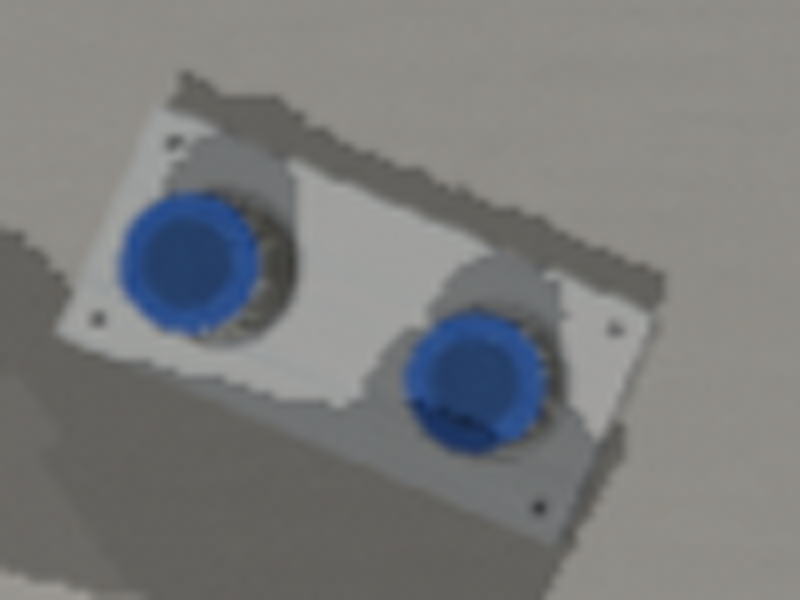

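View pics/cside.png

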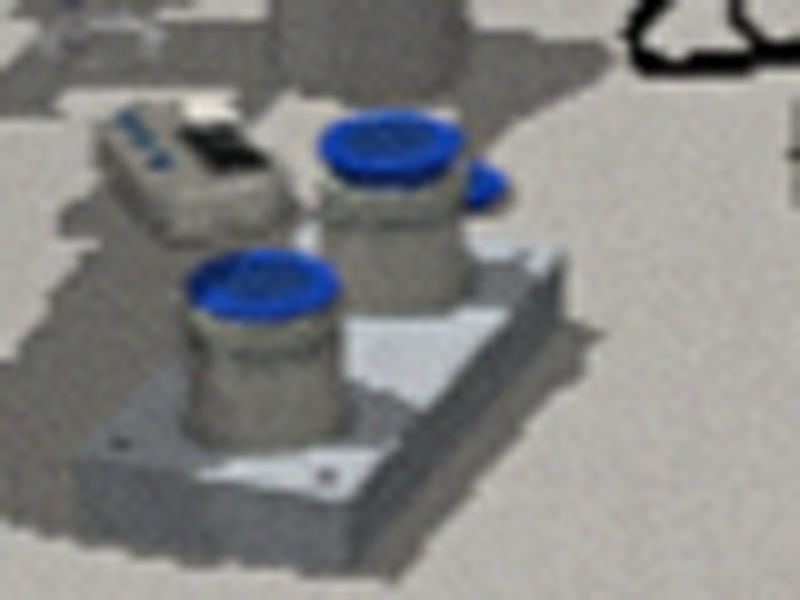

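The top crop puts the lid centres at (190,262) and (477,382). In the side crop the blue spans rows 248–322 on the near pot and 110–187 on the far pot. I'll compare both with projections of a home lid and a proud lid.

```bash
python3 - <<'E'
from h import *
t=pickle.load(open("top0.pkl","rb"));s=pickle.load(open("side0.pkl","rb"))
S=lambda p:(proj(s,p)-[205,155])*10
T=lambda u,v,z:at(t,145+(u)/8,160+(v)/8,z)
for n,u,v in(("far",190,262),("near",477,382)):
  for z in(.078,.0835):
    c=T(u,v,z);a=np.linspace(0,6.28,60)
    top=np.array([S(c+[.0255*np.cos(x),.0255*np.sin(x),0]) for x in a]);bot=np.array([S(c+[.0255*np.cos(x),.0255*np.sin(x),-.004]) for x in a])
    pb=c.copy();pb[2]=.03;base=np.array([S(pb+[.026*np.cos(x),.026*np.sin(x),0]) for x in a])
    print(n,z,c,"top",top[:,1].min().round(),"bot",bot[:,1].max().round(),"x",top[:,0].min().round(),top[:,0].max().round(),"base",base[:,1].max().round())
# measured blue edges
p=s["pixels"].astype(int);d=p[:,:,0]-p[:,:,2]
for n,col in(("far",205+39),("near",205+26)):print(n,[(r,list(d[r,col-1:col+2])) for r in range(163,192)])
cs=[T(*q,.03) for q in((168,108),(660,312),(60,335),(555,545))];print(cs)
print(at(t,442/1.5625,251/1.5625,.012),at(t,518/1.5625,360/1.5625,.012))
E
```

```text
far 0.078 [0.5046 0.2255 0.078 ] top 128.0 bot 198.0 x 305.0 454.0 base 317.0
far 0.0835 [0.5044 0.2242 0.0835] top 115.0 bot 184.0 x 304.0 454.0 base 318.0
near 0.078 [0.4637 0.1218 0.078 ] top 254.0 bot 331.0 x 172.0 331.0 base 456.0
near 0.0835 [0.4638 0.1211 0.0835] top 239.0 bot 317.0 x 172.0 331.0 base 457.0
far [(163, [np.int64(-6), np.int64(-4), np.int64(-3)]), (164, [np.int64(-10), np.int64(-8), np.int64(-11)]), (165, [np.int64(19), np.int64(13), np.int64(15)]), (166, [np.int64(113), np.int64(107), np.int64(112)]), (167, [np.int64(104), np.int64(98), np.int64(108)]), (168, [np.int64(81), np.int64(87), np.int64(89)]), (169, [np.int64(91), np.int64(86), np.int64(90)]), (170, [np.int64(114), np.int64(107), np.int64(117)]), (171, [np.int64(142), np.int64(139), np.int64(129)]), (172, [np.int64(79), np.int64(79), np.int64(77)]), (173, [np.int64(53), np.int64(52), np.int64(52)]), (174, [np.int64(12), np.int64(11), np.int64(11)]), (175, [np.int64(-6), np.int64(-5), np.int64(-4)]), (176, [np.int64(-6), np.int64(-3), np.int64(-7)]), (177, [np.int64(1), np.int64(0), np.int64(0)]), (178
[... 1683 characters left out ...]
), (182, [np.int64(86), np.int64(87), np.int64(87)]), (183, [np.int64(82), np.int64(85), np.int64(81)]), (184, [np.int64(99), np.int64(100), np.int64(94)]), (185, [np.int64(133), np.int64(136), np.int64(137)]), (186, [np.int64(107), np.int64(106), np.int64(102)]), (187, [np.int64(24), np.int64(28), np.int64(26)]), (188, [np.int64(-9), np.int64(-8), np.int64(-7)]), (189, [np.int64(-2), np.int64(-7), np.int64(-6)]), (190, [np.int64(0), np.int64(1), np.int64(-2)]), (191, [np.int64(-8), np.int64(0), np.int64(1)])]
[array([0.5635, 0.2469, 0.03  ]), array([0.4905, 0.0602, 0.03  ]), array([0.4774, 0.2844, 0.03  ]), array([0.4027, 0.0974, 0.03  ])]
[ 0.6121 -0.1061  0.012 ] [ 0.4011 -0.2582  0.012 ]
```

By relative row offsets the far pot, about (0.504, 0.224), fits the proud lid, and the near one fits home. The tool's closing axis already lies along the row of wells. I'll move to hover and check with the wrist camera.

>>> send_rows --increments '[{"gripper": 1, "linear": [0.04, -0.04, 0.02], "delta_rot": [0, 0, 0]}, {"gripper": 1, "linear": [0.075, -0.075, 0.02], "delta_rot": [0, 0, 0]}, {"gripper": 1, "linear": [0.11, -0.11, 0.02], "delta_rot": [0, 0, 0]}, {"gripper": 1, "linear": [0.145, -0.145, 0.02], "delta_rot": [0, 0, 0]}, {"gripper": 1, "linear": [0.18, -0.18, 0.02], "delta_rot": [0, 0, 0]}, {"gripper": 1, "linear": [0.205, -0.205, 0.02], "delta_rot": [0, 0, 0]}, {"gripper": 1, "linear": [0.225, -0.225, 0.02], "delta_rot": [0, 0, 0]}, {"gripper": 1, "linear": [0.235, -0.235, 0.02], "delta_rot": [0, 0, 0]}]'

```text
clock: 0.9
position: [0.4411, 0.3004, 0.2205]
ee_rot: [-0.0, 0.182, 0.983, -0.0]
contact_force: [0.6, 0.1, 0.1]
width: -0.0003
gripper_force: 0.0
```

```bash
python3 - <<'E'
from h import *
i=wrist();pickle.dump(i,open("w1.pkl","wb"));crop(i,0,0,512,384,1.5625,"pics/w1.png")
print(i["T_world_cam"].round(3))
for p in((.5045,.2245,.0835),(.464,.1215,.078)):print(proj(i,p)*1.5625)
E
```

```text
[[ 0.359  0.884  0.3    0.364]
 [ 0.933 -0.34  -0.117  0.33 ]
 [-0.001  0.322 -0.947  0.393]
 [ 0.     0.     0.     1.   ]]
[342.65625 385.     ]
[201.40625 380.625  ]
```

View pics/w1.png

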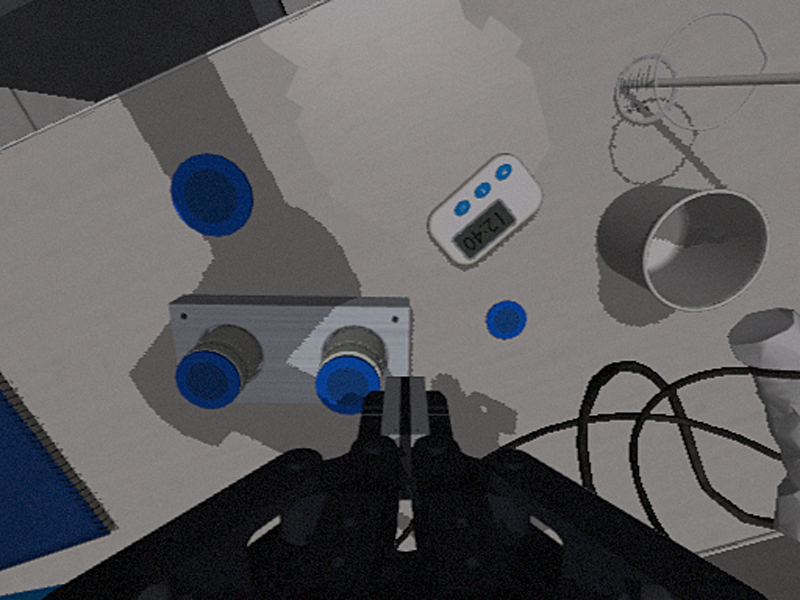

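The wrist view shows a pale gap under the right pot's lid, centred at (347,383). The left lid, at (209,379), is flush, so the right (far) pot is A. Next I'll convert these to positions and refine.

```bash
python3 - <<'E'
from h import *
i=pickle.load(open("w1.pkl","rb"));g=1.5625
print(i["K"][0,0],at(i,347/g,383/g,.0835),at(i,209/g,379/g,.078))
b=i["pixels"].astype(int);m=((b[:,:,0]-b[:,:,2])>45).astype(np.uint8)
n,l,st,c=cv2.connectedComponentsWithStats(m)
for k in range(1,n):
    if st[k,4]>200: print(c[k]*g,st[k][:4]*g,st[k,4])
E
```

```text
290.10443009249934 [0.5042 0.2283 0.0835] [0.4649 0.1277 0.078 ]
[211.01168847 194.42753755] [170.3125 153.125   82.8125  82.8125] 2064
[505.56463783 319.43536217] [485.9375 301.5625  40.625   37.5   ] 497
[207.07532051 379.20673077] [175.    350.     65.625  59.375] 1170
[345.36481278 383.16629956] [314.0625 356.25    67.1875  59.375 ] 1135
[ 34.37096832 496.84050674] [  0.     400.     103.125  167.1875] 3488
```

>>> send_rows --increments '[{"gripper": 1, "linear": [0.03, -0.035, -0.02], "delta_rot": [0, 0, 0]}, {"gripper": 1, "linear": [0.055, -0.063, -0.045], "delta_rot": [0, 0, 0]}, {"gripper": 1, "linear": [0.064, -0.0745, -0.08], "delta_rot": [0, 0, 0]}, {"gripper": 1, "linear": [0.064, -0.0745, -0.11], "delta_rot": [0, 0, 0]}, {"gripper": 1, "linear": [0.064, -0.0745, -0.12], "delta_rot": [0, 0, 0]}, {"gripper": 1, "linear": [0.064, -0.0745, -0.12], "delta_rot": [0, 0, 0]}]'

```text
clock: 1.55
position: [0.5017, 0.2286, 0.0997]
ee_rot: [-0.002, 0.18, 0.984, -0.001]
contact_force: [0.2, 0.2, 0.2]
width: 0.0002
gripper_force: 0.0
```

```bash
python3 - <<'E'
from h import *
i=wrist();crop(i,0,0,512,384,1.5625,"pics/w2.png")
from rig import get_state
s=get_state();print(s["position"],s["contact_force"])
for p in((.505,.226,.0835),(.465,.124,.078)):print(proj(i,p)*1.5625)
pickle.dump(i,open("w2.pkl","wb"))
E
```

```text
[0.50307923 0.22897705 0.10118692] [-0.27326038  0.3406438   0.38435425]
[402.65625 352.5    ]
[168.28125 345.3125 ]
```

View pics/w2.png

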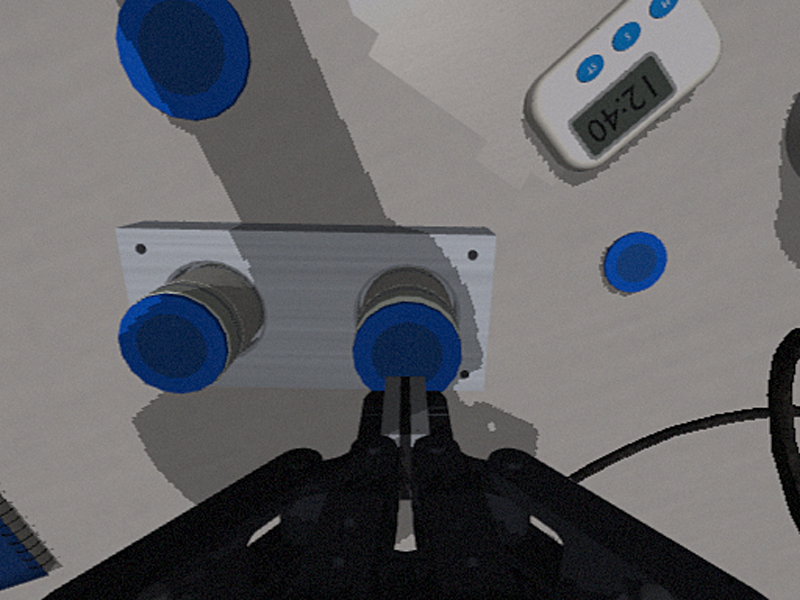

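The wrist view puts lid A at about (408,352) and B at (174,341). The fingertip, at (405,378), is just above A's middle, so I'll press in small steps.

>>> send_rows --increments '[{"gripper": 1, "linear": [0.001, -0.001, -0.008], "delta_rot": [0, 0, 0]}, {"gripper": 1, "linear": [0.001, -0.001, -0.014], "delta_rot": [0, 0, 0]}, {"gripper": 1, "linear": [0.001, -0.001, -0.017], "delta_rot": [0, 0, 0]}, {"gripper": 1, "linear": [0.001, -0.001, -0.018], "delta_rot": [0, 0, 0]}, {"gripper": 1, "linear": [0.001, -0.001, -0.018], "delta_rot": [0, 0, 0]}]'

```text
clock: 2.1
position: [0.5046, 0.2269, 0.0831]
ee_rot: [0.0, 0.181, 0.983, 0.0]
contact_force: [0.5, 0.8, 0.3]
width: 0.0003
gripper_force: 0.0
```

>>> send_rows --increments '[{"gripper": 1, "linear": [0, 0, -0.001], "delta_rot": [0, 0, 0]}, {"gripper": 1, "linear": [0, 0, -0.002], "delta_rot": [0, 0, 0]}, {"gripper": 1, "linear": [0, 0, -0.002], "delta_rot": [0, 0, 0]}]'

```text
clock: 2.4
position: [0.5046, 0.2269, 0.081]
ee_rot: [-0.0, 0.181, 0.983, 0.0]
contact_force: [-0.4, -0.1, -0.3]
width: -0.0
gripper_force: 0.0
```

>>> send_rows --increments '[{"gripper": 1, "linear": [0, 0, -0.001], "delta_rot": [0, 0, 0]}, {"gripper": 1, "linear": [0, 0, -0.002], "delta_rot": [0, 0, 0]}, {"gripper": 1, "linear": [0, 0, -0.002], "delta_rot": [0, 0, 0]}]'

```text
clock: 2.7
position: [0.5045, 0.2268, 0.0788]
ee_rot: [-0.0, 0.181, 0.984, -0.0]
contact_force: [-0.3, -0.4, -0.3]
width: 0.0001
gripper_force: 0.0
```

>>> send_rows --increments '[{"gripper": 1, "linear": [0, 0, -0.001], "delta_rot": [0, 0, 0]}, {"gripper": 1, "linear": [0, 0, -0.001], "delta_rot": [0, 0, 0]}]'

```text
clock: 2.9
position: [0.5045, 0.2269, 0.0779]
ee_rot: [-0.0, 0.181, 0.983, -0.0]
contact_force: [0.0, -0.1, 0.7]
width: 0.0002
gripper_force: 0.0
```

>>> send_rows --increments '[{"gripper": 1, "linear": [0, 0, -0.001], "delta_rot": [0, 0, 0]}, {"gripper": 1, "linear": [0, 0, -0.001], "delta_rot": [0, 0, 0]}]'

```text
clock: 3.1
position: [0.5046, 0.2269, 0.0769]
ee_rot: [-0.0, 0.181, 0.984, 0.0]
contact_force: [0.5, -0.0, 0.1]
width: 0.0005
gripper_force: 0.0
```

```bash
python3 - <<'E'
from h import *
from rig import get_state
s=get_state();print(s["position"],s["contact_force"],s["effort"])
i=wrist();crop(i,180,160,160,120,5,"pics/w3.png")
E
```

```text
[0.50456558 0.22688449 0.07691016] [ 0.51214031 -0.01002828  0.11827053] [-3.88978631e-03 -4.18216968e+01 -2.08760458e+01  2.33866040e-04
 -1.88045291e-02  5.25217911e-05]
```

View pics/w3.png

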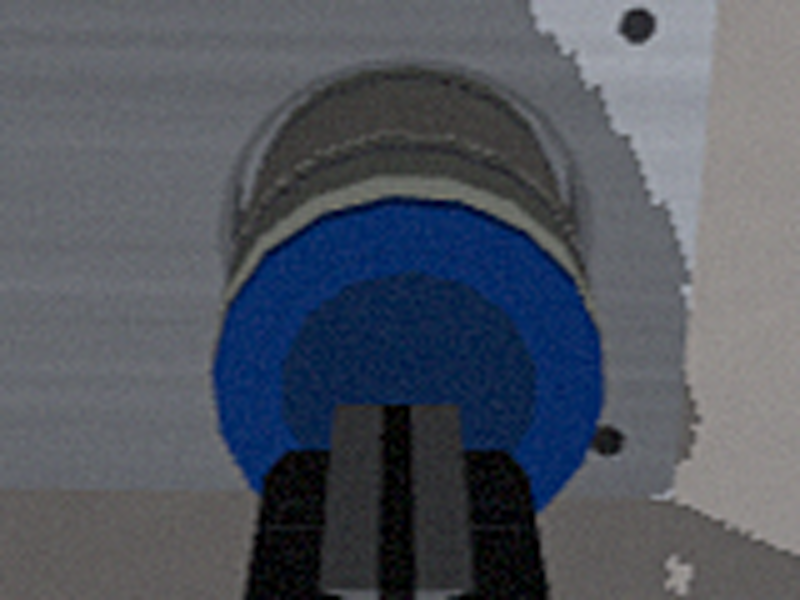

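The tip is over the lid but not touching. I'll check the geometry by projecting the TCP.

```bash
python3 - <<'E'
from h import *
i=wrist();pickle.dump(i,open("w3.pkl","wb"))
C=lambda p:(proj(i,p)-[180,160])*5
x=np.array([.9345,-.356,0]);y=np.array([.356,.9345,0])
t=np.array([.5046,.2269,.0769])
print("tcp",C(t),"front",C(t-.011*x),"back",C(t+.011*x))
T=i["T_world_cam"];print(T[:3,3])
for z in (.0835,.078):
  print(z,at(i,180+408/5,160+382/5,z))
  for c in([.505,.2275],[.505,.2245]):
    a=np.array([C([c[0]+.0255*np.cos(q),c[1]+.0255*np.sin(q),z]) for q in np.linspace(0,6.28,90)]);print(z,c,a.min(0),a.max(0))
  a=None
# carrier holes/corner: front right corner etc
E
```

```text
tcp [397.5 351.5] front [397.5 273.5] back [397.5 426. ]
[0.42758436 0.25592485 0.24991208]
0.0835 [0.5062 0.2278 0.0835]
0.0835 [0.505, 0.2275] [202. 185.] [604. 549.]
0.0835 [0.505, 0.2245] [180.  193.5] [581.5 556. ]
0.078 [0.5088 0.2268 0.078 ]
0.078 [0.505, 0.2275] [207.  170.5] [598.5 526. ]
0.078 [0.505, 0.2245] [186. 179.] [576.5 533. ]
```

>>> send_rows --increments '[{"gripper": 1, "linear": [0, 0, -0.001], "delta_rot": [0, 0, 0]}, {"gripper": 1, "linear": [0, 0, -0.002], "delta_rot": [0, 0, 0]}]'

```text
clock: 3.4
position: [0.5046, 0.2269, 0.075]
ee_rot: [0.0, 0.181, 0.984, 0.0]
contact_force: [-0.7, -0.4, -0.6]
width: -0.0003
gripper_force: 0.0
```

>>> send_rows --increments '[{"gripper": 1, "linear": [0, 0, -0.001], "delta_rot": [0, 0, 0]}, {"gripper": 1, "linear": [0, 0, -0.002], "delta_rot": [0, 0, 0]}]'

```text
clock: 3.6
position: [0.5046, 0.2269, 0.0729]
ee_rot: [-0.0, 0.181, 0.984, 0.0]
contact_force: [-0.4, 0.4, -0.1]
width: 0.0002
gripper_force: 0.0
```

```bash
python3 - <<'E'
from h import *
from rig import get_state,optics
s=get_state();print(s["position"],s["contact_force"])
i=optics.get_image("side");crop(i,205,115,100,75,8,"pics/s2.png")
print((proj(i,s["position"])-[205,115])*8, (proj(i,[.505,.2265,.0835])-[205,115])*8)
E
```

```text
[0.5045964  0.22688003 0.07290207] [-0.3953204   0.39658757 -0.12434388]
[304.  455.2] [304.  432.8]
```

View pics/s2.png

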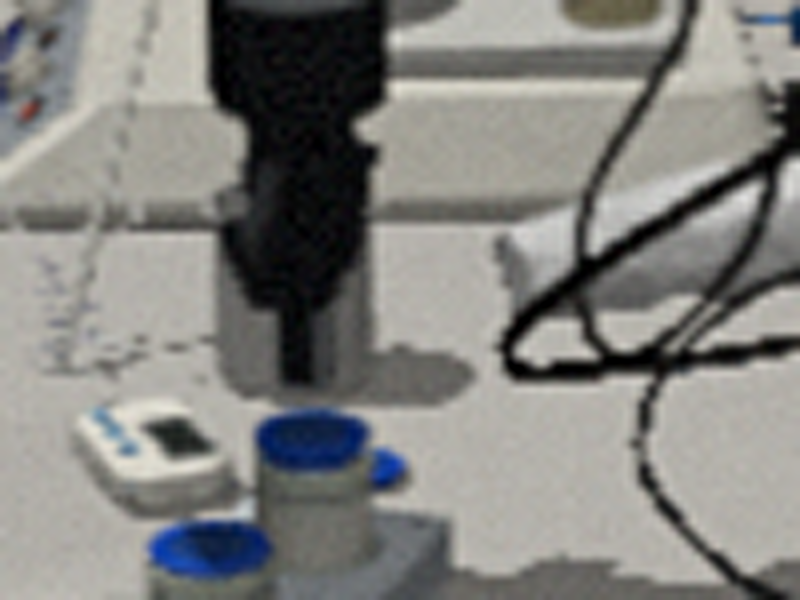

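The side view puts the fingertip at about (298,385) and the lid centre at (313,437). The tip is visibly well above the lid, although the reported TCP projects to row 455. I'll triangulate the tip from both cameras.

```bash
python3 - <<'E'
from h import *
from rig import get_state,optics
w=wrist();s=pickle.load(open("side0.pkl","rb"));t=pickle.load(open("top0.pkl","rb"))
def tri(rs):
    A=np.zeros((3,3));b=np.zeros(3)
    for c,d in rs:
        d=d/np.linalg.norm(d);M=np.eye(3)-np.outer(d,d);A+=M;b+=M@c
    p=np.linalg.solve(A,b);return p.round(4),[np.linalg.norm((np.eye(3)-np.outer(d,d)/(d@d))@(p-c)).round(4) for c,d in rs]
print("tip",tri([ray(w,180+397/5,160+403/5),ray(s,205+298/8,115+385/8)]))
w3=pickle.load(open("w3.pkl","rb"))
print("lidA",tri([ray(w3,180+408/5,160+382/5),ray(s,205+313/8,115+437/8),ray(t,145+190/8,160+262/8)]))
w2=pickle.load(open("w2.pkl","rb"))
print("lidB",tri([ray(w2,174/1.5625,341/1.5625),ray(s,205+26.4,155+28.3),ray(t,145+477/8,160+382/8)]))
print(w["T_tool_cam"],get_state()["position"])
E
```

```text
tip (array([0.5001, 0.2299, 0.1028]), [np.float64(0.0029), np.float64(0.0029)])
lidA (array([0.5068, 0.2262, 0.0812]), [np.float64(0.0013), np.float64(0.0019), np.float64(0.0027)])
lidB (array([0.4653, 0.1242, 0.0763]), [np.float64(0.002), np.float64(0.0028), np.float64(0.0027)])
[[-9.30975387e-04 -9.46748080e-01 -3.21973922e-01  8.23015903e-02]
 [ 9.99999562e-01 -8.51247736e-04 -3.88409777e-04 -2.59619868e-04]
 [ 9.36466388e-05 -3.21974143e-01  9.46748458e-01 -1.72934480e-01]
 [ 0.00000000e+00  0.00000000e+00  0.00000000e+00  1.00000000e+00]] [0.50447601 0.226857   0.07281625]
```

The fingertips triangulate to z≈0.103, about 30 mm short of the reported TCP but laterally in line with it. I'll descend until contact, watching the force.

>>> send_rows --increments '[{"gripper": 1, "linear": [0.002, -0.0005, -0.002], "delta_rot": [0, 0, 0]}, {"gripper": 1, "linear": [0.002, -0.0005, -0.005], "delta_rot": [0, 0, 0]}, {"gripper": 1, "linear": [0.002, -0.0005, -0.008], "delta_rot": [0, 0, 0]}, {"gripper": 1, "linear": [0.002, -0.0005, -0.011], "delta_rot": [0, 0, 0]}, {"gripper": 1, "linear": [0.002, -0.0005, -0.012], "delta_rot": [0, 0, 0]}]'

```text
clock: 4.2
position: [0.5063, 0.2263, 0.0605]
ee_rot: [-0.0, 0.181, 0.983, -0.0]
contact_force: [-0.9, 0.1, 0.6]
width: -0.0
gripper_force: 0.0
```

>>> send_rows --increments '[{"gripper": 1, "linear": [0, 0, -0.001], "delta_rot": [0, 0, 0]}, {"gripper": 1, "linear": [0, 0, -0.002], "delta_rot": [0, 0, 0]}, {"gripper": 1, "linear": [0, 0, -0.002], "delta_rot": [0, 0, 0]}]'

```text
clock: 4.5
position: [0.5066, 0.2264, 0.0589]
ee_rot: [-0.0, 0.181, 0.984, 0.0]
contact_force: [0.5, -0.3, 0.8]
width: -0.0
gripper_force: 0.0
```

>>> send_rows --increments '[{"gripper": 1, "linear": [0, 0, -0.001], "delta_rot": [0, 0, 0]}, {"gripper": 1, "linear": [0, 0, -0.002], "delta_rot": [0, 0, 0]}, {"gripper": 1, "linear": [0, 0, -0.002], "delta_rot": [0, 0, 0]}]'

```text
clock: 4.8
position: [0.5065, 0.2263, 0.0569]
ee_rot: [-0.0, 0.181, 0.984, -0.0]
contact_force: [0.5, 0.6, -0.5]
width: -0.0
gripper_force: 0.0
```

>>> send_rows --increments '[{"gripper": 1, "linear": [0, 0, -0.001], "delta_rot": [0, 0, 0]}, {"gripper": 1, "linear": [0, 0, -0.001], "delta_rot": [0, 0, 0]}]'

```text
clock: 5.0
position: [0.5065, 0.2264, 0.0559]
ee_rot: [-0.0, 0.181, 0.984, -0.0]
contact_force: [-1.1, -1.1, 0.1]
width: -0.0002
gripper_force: 0.0
```

>>> send_rows --increments '[{"gripper": 1, "linear": [0, 0, -0.001], "delta_rot": [0, 0, 0]}, {"gripper": 1, "linear": [0, 0, -0.001], "delta_rot": [0, 0, 0]}]'

```text
clock: 5.2
position: [0.5065, 0.2264, 0.0549]
ee_rot: [-0.0, 0.181, 0.984, -0.0]
contact_force: [0.7, -0.1, -0.4]
width: 0.0002
gripper_force: 0.0
```

>>> send_rows --increments '[{"gripper": 1, "linear": [0, 0, -0.001], "delta_rot": [0, 0, 0]}, {"gripper": 1, "linear": [0, 0, -0.001], "delta_rot": [0, 0, 0]}]'

```text
clock: 5.4
position: [0.5065, 0.2264, 0.0539]
ee_rot: [-0.0, 0.181, 0.984, -0.0]
contact_force: [-0.4, -0.2, -0.5]
width: 0.0001
gripper_force: 0.0
```

>>> send_rows --increments '[{"gripper": 1, "linear": [0, 0, -0.001], "delta_rot": [0, 0, 0]}, {"gripper": 1, "linear": [0, 0, -0.001], "delta_rot": [0, 0, 0]}]'

```text
clock: 5.6
position: [0.5068, 0.2264, 0.0531]
ee_rot: [0.0, 0.181, 0.983, 0.0]
contact_force: [-0.0, 0.1, 0.4]
width: 0.0
gripper_force: 0.4
```

>>> send_rows --increments '[{"gripper": 1, "linear": [0, 0, -0.001], "delta_rot": [0, 0, 0]}, {"gripper": 1, "linear": [0, 0, -0.001], "delta_rot": [0, 0, 0]}]'

```text
clock: 5.8
position: [0.5069, 0.2265, 0.0527]
ee_rot: [0.0, 0.181, 0.984, 0.0]
contact_force: [-1.3, -1.5, 5.2]
width: 0.0001
gripper_force: 2.4
```

>>> send_rows --increments '[{"gripper": 1, "linear": [0, 0, -0.001], "delta_rot": [0, 0, 0]}, {"gripper": 1, "linear": [0, 0, -0.001], "delta_rot": [0, 0, 0]}]'

```text
clock: 6.0
position: [0.5071, 0.2265, 0.0523]
ee_rot: [0.001, 0.181, 0.984, 0.0]
contact_force: [-1.9, -0.9, 7.4]
width: 0.0005
gripper_force: 3.7
```

>>> send_rows --increments '[{"gripper": 1, "linear": [0, 0, -0.001], "delta_rot": [0, 0, 0]}, {"gripper": 1, "linear": [0, 0, -0.001], "delta_rot": [0, 0, 0]}]'

```text
clock: 6.2
position: [0.5071, 0.2265, 0.0515]
ee_rot: [0.001, 0.181, 0.984, 0.0]
contact_force: [-2.2, -1.6, 8.0]
width: 0.0
gripper_force: 4.2
```

>>> send_rows --increments '[{"gripper": 1, "linear": [0, 0, -0.001], "delta_rot": [0, 0, 0]}, {"gripper": 1, "linear": [0, 0, -0.001], "delta_rot": [0, 0, 0]}]'

```text
clock: 6.4
position: [0.5067, 0.2263, 0.0493]
ee_rot: [0.0, 0.181, 0.984, 0.0]
contact_force: [-0.5, -0.5, 0.0]
width: 0.0003
gripper_force: 0.0
```

>>> send_rows --increments '[{"gripper": 1, "linear": [0, 0, -0.001], "delta_rot": [0, 0, 0]}, {"gripper": 1, "linear": [0, 0, -0.001], "delta_rot": [0, 0, 0]}]'

```text
clock: 6.6
position: [0.5066, 0.2264, 0.0478]
ee_rot: [-0.0, 0.181, 0.984, 0.0]
contact_force: [0.8, 0.6, -0.1]
width: 0.0
gripper_force: 0.3
```

>>> send_rows --increments '[{"gripper": 1, "linear": [0, 0, -0.001], "delta_rot": [0, 0, 0]}, {"gripper": 1, "linear": [0, 0, -0.001], "delta_rot": [0, 0, 0]}]'

```text
clock: 6.8
position: [0.5067, 0.2264, 0.0477]
ee_rot: [0.0, 0.181, 0.984, 0.0]
contact_force: [-1.8, -0.2, 7.0]
width: -0.0001
gripper_force: 3.2
```

The lid snapped home: force dropped at 0.049 and the tip touched again at 0.0477, 5.5 mm lower. I'll press a little further to seat it level, then retreat and open.

>>> send_rows --increments '[{"gripper": 1, "linear": [0, 0, -0.001], "delta_rot": [0, 0, 0]}, {"gripper": 1, "linear": [0, 0, -0.002], "delta_rot": [0, 0, 0]}, {"gripper": 1, "linear": [0, 0, -0.003], "delta_rot": [0, 0, 0]}, {"gripper": 1, "linear": [0, 0, -0.003], "delta_rot": [0, 0, 0]}]'

```text
clock: 7.2
position: [0.5069, 0.2265, 0.0476]
ee_rot: [0.001, 0.181, 0.984, 0.0]
contact_force: [-4.6, -2.4, 23.4]
width: -0.0001
gripper_force: 11.9
```

>>> send_rows --increments '[{"gripper": 1, "linear": [0, 0, 0.005], "delta_rot": [0, 0, 0]}, {"gripper": 1, "linear": [0, 0, 0.02], "delta_rot": [0, 0, 0]}, {"gripper": 1, "linear": [0, 0, 0.05], "delta_rot": [0, 0, 0]}, {"gripper": -1, "linear": [0, 0, 0.065], "delta_rot": [0, 0, 0]}, {"gripper": -1, "linear": [0, 0, 0.065], "delta_rot": [0, 0, 0]}, {"gripper": -1, "linear": [0, 0, 0.065], "delta_rot": [0, 0, 0]}, {"gripper": -1, "linear": [0, 0, 0.065], "delta_rot": [0, 0, 0]}, {"gripper": -1, "linear": [0, 0, 0.065], "delta_rot": [0, 0, 0]}]'

```text
clock: 8.0
position: [0.5057, 0.2261, 0.1077]
ee_rot: [-0.001, 0.181, 0.983, -0.001]
contact_force: [-0.2, 0.2, 0.5]
width: 0.0723
gripper_force: 0.0
```

```bash
python3 - <<'E'
from h import *
from rig import get_state
i=wrist();s=get_state();print(s["position"],s["contact_force"],s["width"])
crop(i,0,0,512,384,1.5625,"pics/w4.png");pickle.dump(i,open("w4.pkl","wb"))
for p in((.5065,.2264,.078),(.4655,.1245,.078)):print(proj(i,p)*1.5625)
E
```

```text
[0.50590261 0.22618088 0.10783932] [-0.26511814 -0.26379573 -0.40060045] 0.07893748695989684
[406.5625  334.53125]
[178.28125 330.625  ]
```

View pics/w4.png

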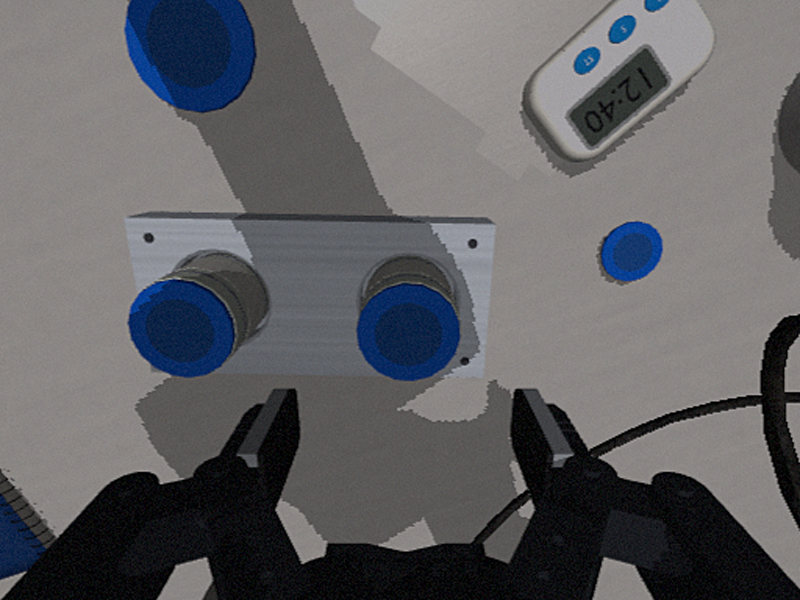

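Both lids now sit flush, A at (409,331) and B at (182,327). The open fingers straddle A's line, so I'll descend over A, allowing for the 30 mm tool offset and checking the force.

>>> send_rows --increments '[{"gripper": -1, "linear": [0.0005, 0, -0.02], "delta_rot": [0, 0, 0]}, {"gripper": -1, "linear": [0.0005, 0, -0.04], "delta_rot": [0, 0, 0]}, {"gripper": -1, "linear": [0.0005, 0, -0.06], "delta_rot": [0, 0, 0]}, {"gripper": -1, "linear": [0.0005, 0, -0.075], "delta_rot": [0, 0, 0]}, {"gripper": -1, "linear": [0.0005, 0, -0.08], "delta_rot": [0, 0, 0]}, {"gripper": -1, "linear": [0.0005, 0, -0.08], "delta_rot": [0, 0, 0]}]'

```text
clock: 8.65
position: [0.5064, 0.2261, 0.028]
ee_rot: [-0.001, 0.181, 0.983, -0.0]
contact_force: [-0.6, 0.7, 0.4]
width: 0.0855
gripper_force: 0.0
```

>>> send_rows --increments '[{"gripper": -1, "linear": [0, 0, -0.006], "delta_rot": [0, 0, 0]}, {"gripper": -1, "linear": [0, 0, -0.012], "delta_rot": [0, 0, 0]}, {"gripper": -1, "linear": [0, 0, -0.016], "delta_rot": [0, 0, 0]}, {"gripper": -1, "linear": [0, 0, -0.02], "delta_rot": [0, 0, 0]}, {"gripper": -1, "linear": [0, 0, -0.02], "delta_rot": [0, 0, 0]}]'

```text
clock: 9.15
position: [0.5067, 0.2263, 0.0085]
ee_rot: [-0.0, 0.181, 0.984, -0.0]
contact_force: [-0.4, -0.1, 0.3]
width: 0.0857
gripper_force: 0.0
```

Clear so far. Now I'll close with a moderate grip.

>>> send_rows --increments '[{"gripper": 0, "linear": [0, 0, -0.003], "delta_rot": [0, 0, 0]}, {"gripper": 1, "linear": [0, 0, -0.003], "delta_rot": [0, 0, 0]}, {"gripper": 1, "linear": [0, 0, -0.003], "delta_rot": [0, 0, 0]}, {"gripper": 1, "linear": [0, 0, -0.003], "delta_rot": [0, 0, 0]}, {"gripper": 1, "linear": [0, 0, -0.003], "delta_rot": [0, 0, 0]}, {"gripper": 1, "linear": [0, 0, -0.003], "delta_rot": [0, 0, 0]}, {"gripper": 1, "linear": [0, 0, -0.003], "delta_rot": [0, 0, 0]}]' --newtons 60

```text
clock: 9.85
position: [0.5075, 0.2265, 0.0064]
ee_rot: [0.0, 0.181, 0.983, 0.0]
contact_force: [0.9, -0.1, 2.2]
width: 0.0505
gripper_force: 62.9
```

>>> send_rows --increments '[{"gripper": 1, "linear": [0, 0, 0.005], "delta_rot": [0, 0, 0]}, {"gripper": 1, "linear": [0, 0, 0.012], "delta_rot": [0, 0, 0]}, {"gripper": 1, "linear": [0, 0, 0.025], "delta_rot": [0, 0, 0]}, {"gripper": 1, "linear": [0, 0, 0.04], "delta_rot": [0, 0, 0]}, {"gripper": 1, "linear": [0, 0, 0.055], "delta_rot": [0, 0, 0]}, {"gripper": 1, "linear": [0, 0, 0.065], "delta_rot": [0, 0, 0]}, {"gripper": 1, "linear": [0, 0, 0.07], "delta_rot": [0, 0, 0]}, {"gripper": 1, "linear": [0, 0, 0.07], "delta_rot": [0, 0, 0]}]'

```text
clock: 10.65
position: [0.5074, 0.2265, 0.0766]
ee_rot: [0.0, 0.181, 0.984, 0.0]
contact_force: [-0.3, -0.5, -3.0]
width: 0.0503
gripper_force: 62.7
```

>>> send_rows --increments '[{"gripper": 1, "linear": [0, 0, 0], "delta_rot": [0, 0, 0]}, {"gripper": 1, "linear": [0, 0, 0], "delta_rot": [0, 0, 0]}, {"gripper": 1, "linear": [0, 0, 0], "delta_rot": [0, 0, 0]}]'

```text
clock: 10.95
position: [0.5066, 0.2263, 0.0753]
ee_rot: [-0.001, 0.181, 0.984, -0.0]
contact_force: [-0.1, -1.1, -2.0]
width: 0.0505
gripper_force: 62.7
```

>>> send_rows --increments '[{"gripper": 1, "linear": [0, 0, 0], "delta_rot": [0, 0, 0]}, {"gripper": 1, "linear": [0, 0, 0], "delta_rot": [0, 0, 0]}]'

```text
clock: 11.15
position: [0.507, 0.2263, 0.0757]
ee_rot: [-0.0, 0.181, 0.983, -0.0]
contact_force: [-0.2, -0.0, -2.7]
width: 0.0507
gripper_force: 62.7
```

```bash
python3 - <<'E'
from h import *
from rig import get_state,optics
s=get_state();print(s["position"],s["contact_force"],s["effort"],s["moment"])
i=optics.get_image("side");crop(i,205,115,100,75,8,"pics/s3.png");pickle.dump(i,open("s3.pkl","wb"))
s=get_state();print(s["contact_force"],s["moment"])
E
```

```text
[0.50697619 0.22634909 0.07574391] [-0.23876974 -0.00987195 -2.68742367] [-1.05947922e-03 -4.34898269e+01 -2.17022949e+01  1.55343285e-03
  9.67618864e-03  1.80173913e-05] [-0.00484597  0.07176875  0.00892877]
[ 0.86002296 -0.13893476 -2.43802639] [-0.00452948  0.01879973 -0.06150734]
```

View pics/s3.png

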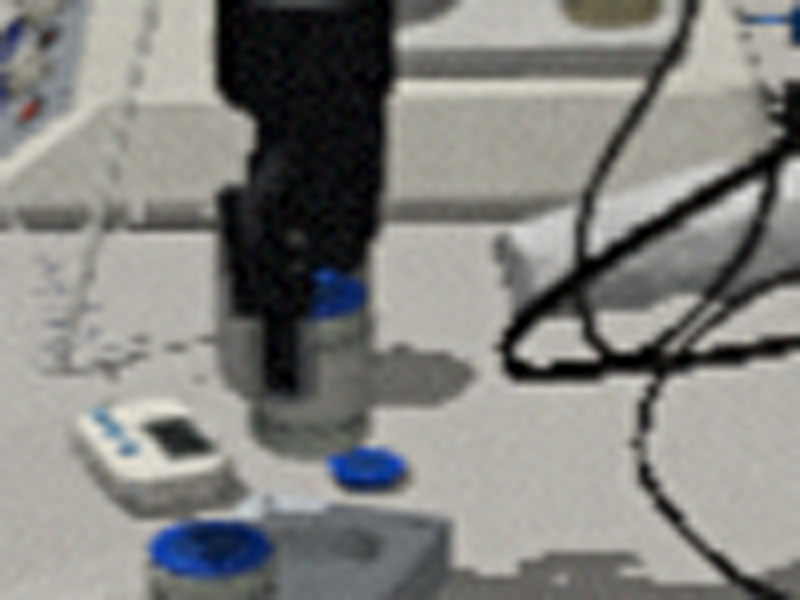

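Pot A is held about 70 mm up, upright with its lid home, foot at about (310,440). It weighs about 2.6 N, so it is probably the lighter. I'll lower it back into its well.

>>> send_rows --increments '[{"gripper": 1, "linear": [0, 0, -0.015], "delta_rot": [0, 0, 0]}, {"gripper": 1, "linear": [0, 0, -0.03], "delta_rot": [0, 0, 0]}, {"gripper": 1, "linear": [0, 0, -0.042], "delta_rot": [0, 0, 0]}, {"gripper": 1, "linear": [0, 0, -0.05], "delta_rot": [0, 0, 0]}, {"gripper": 1, "linear": [0, 0, -0.057], "delta_rot": [0, 0, 0]}, {"gripper": 1, "linear": [0, 0, -0.063], "delta_rot": [0, 0, 0]}, {"gripper": 1, "linear": [0, 0, -0.067], "delta_rot": [0, 0, 0]}, {"gripper": 1, "linear": [0, 0, -0.067], "delta_rot": [0, 0, 0]}]'

```text
clock: 12.0
position: [0.5069, 0.2263, 0.0086]
ee_rot: [-0.0, 0.181, 0.984, -0.0]
contact_force: [1.0, -0.6, -3.2]
width: 0.0505
gripper_force: 62.7
```

>>> send_rows --increments '[{"gripper": 1, "linear": [0, 0, -0.001], "delta_rot": [0, 0, 0]}, {"gripper": 1, "linear": [0, 0, -0.002], "delta_rot": [0, 0, 0]}, {"gripper": 1, "linear": [0, 0, -0.0025], "delta_rot": [0, 0, 0]}, {"gripper": 1, "linear": [0, 0, -0.0025], "delta_rot": [0, 0, 0]}]'

```text
clock: 12.4
position: [0.5072, 0.2264, 0.0066]
ee_rot: [0.0, 0.181, 0.984, 0.0]
contact_force: [0.0, -0.6, -3.0]
width: 0.0505
gripper_force: 62.7
```

>>> send_rows --increments '[{"gripper": 1, "linear": [0, 0, -0.0005], "delta_rot": [0, 0, 0]}, {"gripper": 1, "linear": [0, 0, -0.001], "delta_rot": [0, 0, 0]}, {"gripper": 1, "linear": [0, 0, -0.001], "delta_rot": [0, 0, 0]}]'

```text
clock: 12.7
position: [0.5073, 0.2265, 0.0063]
ee_rot: [0.0, 0.181, 0.984, 0.0]
contact_force: [-0.7, -1.6, 5.8]
width: 0.0506
gripper_force: 63.4
```

Seated on the well floor. Now I'll release, rise, and shift to pot B.

>>> send_rows --increments '[{"gripper": 0, "linear": [0, 0, 0.001], "delta_rot": [0, 0, 0]}, {"gripper": -1, "linear": [0, 0, 0.001], "delta_rot": [0, 0, 0]}, {"gripper": -1, "linear": [0, 0, 0.001], "delta_rot": [0, 0, 0]}, {"gripper": -1, "linear": [0, 0, 0.001], "delta_rot": [0, 0, 0]}, {"gripper": -1, "linear": [0, 0, 0.001], "delta_rot": [0, 0, 0]}, {"gripper": -1, "linear": [0, 0, 0.001], "delta_rot": [0, 0, 0]}, {"gripper": -1, "linear": [0, 0, 0.001], "delta_rot": [0, 0, 0]}]'

```text
clock: 13.4
position: [0.5072, 0.2264, 0.0065]
ee_rot: [0.0, 0.181, 0.983, 0.0]
contact_force: [0.6, -0.4, -0.0]
width: 0.0855
gripper_force: 0.0
```

>>> send_rows --increments '[{"gripper": -1, "linear": [0, 0, 0.02], "delta_rot": [0, 0, 0]}, {"gripper": -1, "linear": [0, 0, 0.045], "delta_rot": [0, 0, 0]}, {"gripper": -1, "linear": [0, 0, 0.075], "delta_rot": [0, 0, 0]}, {"gripper": -1, "linear": [0, 0, 0.1], "delta_rot": [0, 0, 0]}, {"gripper": -1, "linear": [-0.015, -0.038, 0.1], "delta_rot": [0, 0, 0]}, {"gripper": -1, "linear": [-0.03, -0.075, 0.1], "delta_rot": [0, 0, 0]}, {"gripper": -1, "linear": [-0.041, -0.1, 0.1], "delta_rot": [0, 0, 0]}, {"gripper": -1, "linear": [-0.041, -0.1, 0.1], "delta_rot": [0, 0, 0]}]'

```text
clock: 14.2
position: [0.4639, 0.1239, 0.1065]
ee_rot: [-0.001, 0.182, 0.983, -0.001]
contact_force: [-0.4, 0.2, -0.6]
width: 0.0852
gripper_force: 0.0
```

```bash
python3 - <<'E'
from h import *
from rig import get_state
i=wrist();s=get_state();print(s["position"],s["contact_force"],s["width"]);g=1.5625
T=i["T_world_cam"]
b=i["pixels"].astype(int);m=((b[:,:,0]-b[:,:,2])>40).astype(np.uint8)
n,l,st,c=cv2.connectedComponentsWithStats(m)
for k in range(1,n):
    if st[k,4]>600: print(st[k],at(i,st[k,0]+st[k,2]/2,st[k,1]+st[k,3]/2,.078))
w=pickle.load(open("w4.pkl","rb"));b=w["pixels"].astype(int);m=((b[:,:,0]-b[:,:,2])>40).astype(np.uint8)
n,l,st,c=cv2.connectedComponentsWithStats(m)
for k in range(1,n):
    if st[k,4]>600: print("w4",st[k],at(w,st[k,0]+st[k,2]/2,st[k,1]+st[k,3]/2,.078))
E
```

```text
[0.46547608 0.12535766 0.10673479] [ 0.54518707 -0.3624118   0.55536346] 0.08553423639989147
[ 218    0   81   75 5094] [0.3539 0.1656 0.078 ]
[ 229  183   66   63 3213] [0.4651 0.1255 0.078 ]
[ 373  185   68   63 3267] [0.5056 0.2265 0.078 ]
[   0  213   93  153 6742] [ 0.4637 -0.0641  0.078 ]
w4 [  80    0   84   72 4944] [0.3643 0.1885 0.078 ]
w4 [ 385  142   39   38 1173] [0.505  0.3363 0.078 ]
w4 [  82  179   68   63 3282] [0.4653 0.1263 0.078 ]
w4 [ 228  181   66   63 3203] [0.5055 0.2274 0.078 ]
w4 [  0 323  29  47 765] [ 0.5476 -0.0246  0.078 ]
```

Pot A is back in its well, and B measures (0.465, 0.1255), right under the tool. Descending.

>>> send_rows --increments '[{"gripper": -1, "linear": [0, 0, -0.025], "delta_rot": [0, 0, 0]}, {"gripper": -1, "linear": [0, 0, -0.05], "delta_rot": [0, 0, 0]}, {"gripper": -1, "linear": [0, 0, -0.07], "delta_rot": [0, 0, 0]}, {"gripper": -1, "linear": [0, 0, -0.085], "delta_rot": [0, 0, 0]}, {"gripper": -1, "linear": [0, 0, -0.095], "delta_rot": [0, 0, 0]}, {"gripper": -1, "linear": [0, 0, -0.1], "delta_rot": [0, 0, 0]}, {"gripper": -1, "linear": [0, 0, -0.1], "delta_rot": [0, 0, 0]}]'

```text
clock: 14.95
position: [0.4662, 0.1268, 0.0061]
ee_rot: [-0.0, 0.181, 0.984, 0.0]
contact_force: [-0.2, -0.6, -0.4]
width: 0.0855
gripper_force: 0.0
```

>>> send_rows --increments '[{"gripper": 0, "linear": [0, 0, 0], "delta_rot": [0, 0, 0]}, {"gripper": 1, "linear": [0, 0, 0], "delta_rot": [0, 0, 0]}, {"gripper": 1, "linear": [0, 0, 0], "delta_rot": [0, 0, 0]}, {"gripper": 1, "linear": [0, 0, 0], "delta_rot": [0, 0, 0]}, {"gripper": 1, "linear": [0, 0, 0], "delta_rot": [0, 0, 0]}, {"gripper": 1, "linear": [0, 0, 0], "delta_rot": [0, 0, 0]}, {"gripper": 1, "linear": [0, 0, 0], "delta_rot": [0, 0, 0]}]' --newtons 75

```text
clock: 15.65
position: [0.4669, 0.1262, 0.0077]
ee_rot: [0.001, 0.181, 0.984, 0.0]
contact_force: [-0.5, -0.1, 5.7]
width: 0.05
gripper_force: 78.1
```

>>> send_rows --increments '[{"gripper": 1, "linear": [0, 0, 0.005], "delta_rot": [0, 0, 0]}, {"gripper": 1, "linear": [0, 0, 0.012], "delta_rot": [0, 0, 0]}, {"gripper": 1, "linear": [0, 0, 0.025], "delta_rot": [0, 0, 0]}, {"gripper": 1, "linear": [0, 0, 0.04], "delta_rot": [0, 0, 0]}, {"gripper": 1, "linear": [0, 0, 0.055], "delta_rot": [0, 0, 0]}, {"gripper": 1, "linear": [0, 0, 0.07], "delta_rot": [0, 0, 0]}, {"gripper": 1, "linear": [0, 0, 0.08], "delta_rot": [0, 0, 0]}, {"gripper": 1, "linear": [0, 0, 0.08], "delta_rot": [0, 0, 0]}]'

```text
clock: 16.45
position: [0.467, 0.1266, 0.0877]
ee_rot: [0.001, 0.181, 0.983, 0.001]
contact_force: [0.3, -0.4, -6.1]
width: 0.0499
gripper_force: 79.0
```

>>> send_rows --increments '[{"gripper": 1, "linear": [0, 0, 0], "delta_rot": [0, 0, 0]}, {"gripper": 1, "linear": [0, 0, 0], "delta_rot": [0, 0, 0]}, {"gripper": 1, "linear": [0, 0, 0], "delta_rot": [0, 0, 0]}]'

```text
clock: 16.75
position: [0.4654, 0.1263, 0.0857]
ee_rot: [-0.001, 0.181, 0.984, -0.0]
contact_force: [-0.4, -0.3, -6.1]
width: 0.05
gripper_force: 79.0
```

>>> send_rows --increments '[{"gripper": 1, "linear": [0, 0, 0], "delta_rot": [0, 0, 0]}, {"gripper": 1, "linear": [0, 0, 0], "delta_rot": [0, 0, 0]}]'

```text
clock: 16.95
position: [0.4659, 0.1264, 0.0862]
ee_rot: [-0.0, 0.181, 0.983, -0.0]
contact_force: [1.3, 0.2, -6.4]
width: 0.0504
gripper_force: 79.0
```

B weighs about 6.2 N against 2.7 N for A, so B is the heavier. Carrying it to the notebook's middle, about (0.507, −0.182).

>>> send_rows --increments '[{"gripper": 1, "linear": [0.002, -0.012, 0.01], "delta_rot": [0, 0, 0]}, {"gripper": 1, "linear": [0.006, -0.035, 0.015], "delta_rot": [0, 0, 0]}, {"gripper": 1, "linear": [0.01, -0.065, 0.015], "delta_rot": [0, 0, 0]}, {"gripper": 1, "linear": [0.014, -0.095, 0.015], "delta_rot": [0, 0, 0]}, {"gripper": 1, "linear": [0.018, -0.125, 0.015], "delta_rot": [0, 0, 0]}, {"gripper": 1, "linear": [0.022, -0.155, 0.015], "delta_rot": [0, 0, 0]}, {"gripper": 1, "linear": [0.025, -0.175, 0.015], "delta_rot": [0, 0, 0]}, {"gripper": 1, "linear": [0.026, -0.185, 0.015], "delta_rot": [0, 0, 0]}]'

```text
clock: 17.75
position: [0.4929, -0.0614, 0.1023]
ee_rot: [0.001, 0.182, 0.983, -0.001]
contact_force: [0.5, 0.6, -6.0]
width: 0.0504
gripper_force: 79.5
```

>>> send_rows --increments '[{"gripper": 1, "linear": [0.003, -0.02, 0], "delta_rot": [0, 0, 0]}, {"gripper": 1, "linear": [0.006, -0.045, 0], "delta_rot": [0, 0, 0]}, {"gripper": 1, "linear": [0.01, -0.075, 0], "delta_rot": [0, 0, 0]}, {"gripper": 1, "linear": [0.013, -0.1, 0], "delta_rot": [0, 0, 0]}, {"gripper": 1, "linear": [0.015, -0.115, 0], "delta_rot": [0, 0, 0]}, {"gripper": 1, "linear": [0.016, -0.122, 0], "delta_rot": [0, 0, 0]}, {"gripper": 1, "linear": [0.016, -0.123, 0], "delta_rot": [0, 0, 0]}, {"gripper": 1, "linear": [0.016, -0.123, 0], "delta_rot": [0, 0, 0]}]'

```text
clock: 18.55
position: [0.5076, -0.1805, 0.1014]
ee_rot: [-0.001, 0.181, 0.984, 0.001]
contact_force: [-0.0, 0.7, -5.9]
width: 0.0501
gripper_force: 79.5
```

>>> send_rows --increments '[{"gripper": 1, "linear": [0, 0, 0], "delta_rot": [0, 0, 0]}, {"gripper": 1, "linear": [0, 0, 0], "delta_rot": [0, 0, 0]}, {"gripper": 1, "linear": [0, 0, 0], "delta_rot": [0, 0, 0]}, {"gripper": 1, "linear": [0, 0, 0], "delta_rot": [0, 0, 0]}, {"gripper": 1, "linear": [0, 0, 0], "delta_rot": [0, 0, 0]}]'

```text
clock: 19.05
position: [0.5081, -0.1814, 0.1016]
ee_rot: [0.0, 0.181, 0.984, 0.0]
contact_force: [0.3, 0.7, -5.7]
width: 0.0503
gripper_force: 79.5
```

```bash
python3 - <<'E'
from h import *
from rig import get_state,optics
s=get_state();print(s["position"],s["contact_force"],s["qd"].round(3))
i=optics.get_image("side");crop(i,170,100,200,150,4,"pics/s4.png")
E
```

```text
[ 0.5081442  -0.18140519  0.10157106] [ 0.31633872  0.65924231 -5.65630061] [-0.005  0.002 -0.     0.    -0.002  0.001]
```

View pics/s4.png

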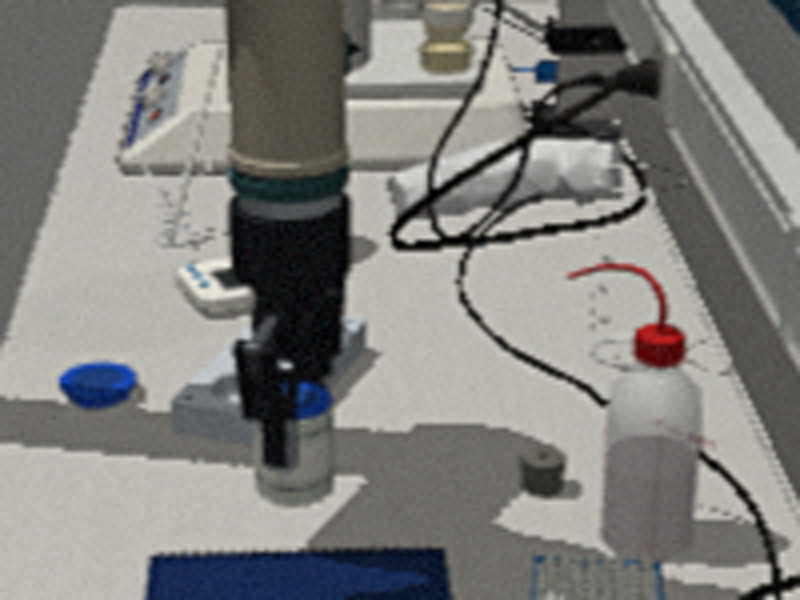

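Pot B hangs upright with its foot at about (295,490), some 95 mm above the notebook. Everything else visible is in place, so I'm handing in.

```bash
python3 -c "
from rig import sign_off
print(sign_off())"
```

```text
the job is handed in; nothing more can be done
None
```

I pressed the loose lid home, weighed both pots (second pot about 6 N, first about 2.7 N) and handed the job in with the heavier second pot held still and upright about 95 mm above the notebook's middle and the first back in its well; the sign-off reported no verdict.

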